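Soap, cold water, disposer: freshen the sink's waste disposer

TASK

Freshen the waste disposer under this kitchen sink, with light fingertip pushes: press the soap dispenser's pump head well down and let it spring back up, then push the cold-water lever (the right-hand one as you face the tap) round until it is fully open, and only then press the disposer's round push button down and let it up again. Leave the water running; lift nothing, and leave the hot lever, the dishwasher air-gap cap and the things on the counter alone.

Things in the scene. Friction and masses are not known exactly. Their poses are not given: they have to be found in the camera images.
- soap_dispenser: Steel deck soap dispenser, the only fitting beside the tap with a nozzle: round foot 48 mm across, 32 mm collar 42 mm high, 14 mm stem, flat-topped pump head 36 mm across whose top is 92 mm above the counter. An 11 mm nozzle reaches 95 mm out from the head, 67 to 91 mm high, along -x of its frame, over the bowl. Origin on the counter on its axis; z up.
- soap_top (a point): Centre of the flat top of the soap pump head, the spot to press; it goes down with the head.
- soap_pump (a joint): Pump head travel in m: 0 up at rest (within 1 mm), grows as it is pressed straight down, hard stop at 0.024. Its return spring gives 0.5 N per mm (12 N at the stop). A stroke of 10 mm or more dispenses soap. Pulling it up draws it out of its collar (negative values).
- faucet: Two-handle steel tap. Origin on the counter under the spout's upright; z up; its -x points over the bowl. Spout: 23 mm tube, 242 mm high, outlet 158 mm out to -x, 145 mm high. Lever posts 105 mm to either side, up to 52 mm across, 46 mm high: cold at y -105 mm (right), hot at +105 mm (left). Each lever: hub 35 mm across, 46 to 68 mm high, 12 mm round bar to 81 mm from its axis, 58 to 66 mm high.
- cold_hinge (a point): Point on the vertical turning axis of the cold lever, 64 mm above the counter.
- cold_spot (a point): Point on the centre line of the cold lever's 12 mm bar, 60 mm from its axis, 64 mm above the counter: the spot to push. Moves with the lever. When shut the bar points away from the spout, along -y of the tap's frame; push it from its far side (+x) towards the bowl.
- cold_lever (a joint): Cold lever angle in rad: 0 shut (bar along -y of the tap's frame), grows clockwise seen from above, 1.57 fully open at a hard stop (bar along -x, towards the bowl); the flow is full from 1.3 on. Stays where it is left; friction 0.08 N m, so about 1.4 N at the spot moves it.
- hot_lever (a joint): Hot lever angle in rad: 0 shut (bar along +y of the tap's frame), grows anticlockwise seen from above to 1.57. It is shut and must stay so.
- air_switch: The disposer's switch, lowest of the deck fittings, all steel: a round housing 54 mm across at its foot, 46 mm above, 22 mm high, with a round push button 34 mm across in its middle whose flat top is 38 mm above the counter. Origin on the counter on its vertical axis; z up.
- button_top (a point): Centre of the disposer button's flat top, the spot to press; it goes down with the button.
- disposer_button (a joint): Disposer button travel in m: 0 up at rest (within 1 mm), grows as it is pressed straight down, hard stop at 0.012. Its return spring gives 0.7 N per mm (8.5 N at the stop). It switches at 5 mm.
- air_gap: Dishwasher air-gap cap, steel: an upright cylinder 45 mm across, 63 mm high, domed top, two small dark slots in its side; fixed, not part of the job. Origin on the counter on its axis. The soap dispenser, the disposer switch and this cap sit, in any arrangement, in three deck holes beside the tap: one to its right, two to its left about 95 mm apart.
- spray_bottle: Loose trigger spray bottle, blue glass with black head, 68 mm across, 193 mm high, standing left of the bowl. Origin at the centre of its underside.
- tablet_jar: Loose clear jar with white lid, 68 mm across, 100 mm high, behind the tap on its left side. Origin at the centre of its underside.
- mug: Loose white mug, 76 mm across, 90 mm high, handle along its +y, standing right of the bowl. Origin at the centre of its underside.
- dish_brush: Loose flat wooden-handled scrubbing brush, 200 mm long and some 30 mm high, lying crosswise behind the tap on its right side. Origin under the middle of its length, long axis along its x.

How it is judged (in metres and radians):
On the way, in this order (a step that is already met when the one before it is completed fails the run):
1. a finger has pressed the soap pump at least 10 of its 24 mm down while the cold lever is still shut (value of joint soap_pump above 0.01 m and contact force between the fingers and soap_dispenser above 0.5 N and value of joint cold_lever below 0.3 rad), for 0.1 s.
2. the soap pump is up again and the cold lever is pushed to within 0.3 rad of its open stop (value of joint cold_lever above 1.27 rad and value of joint soap_pump below 0.003 m), for 0.1 s.
3. a finger has pressed the disposer button at least 5 of its 12 mm down with the cold lever open (value of joint disposer_button above 0.005 m and contact force between the fingers and air_switch above 0.5 N and value of joint cold_lever above 1.27 rad), for 0.1 s.
At the end, for the whole second after the job is handed in: The cold lever stands within 0.3 rad of fully open, the hot lever is shut (under 0.12 rad), the soap pump and the disposer button have sprung back up (within 3 and 2 mm), and the spray bottle, jar, mug and brush are within 15 mm of where they stood (all of step 2 and value of joint hot_lever below 0.12 rad and value of joint disposer_button below 0.002 m and value of joint soap_pump above -0.003 m and distance of each of spray_bottle, tablet_jar, mug, dish_brush from where it was at the start of the episode below 0.015 m); the robot touches nothing.
It fails at once if the disposer button is pressed (over 3 mm) before the cold lever is open (under 1.2 rad) (value of joint disposer_button above 0.003 m and value of joint cold_lever below 1.2 rad).
It fails at once if a fitting is pushed hard: over 40 N on the soap dispenser, the disposer switch or the tap (contact force between any of soap_dispenser, air_switch, faucet and anything else above 40 N).
It fails at once if the soap pump is pulled up out of its collar by more than 5 mm (value of joint soap_pump below -0.005 m).
It fails at once if the hot lever is opened (over 0.15 rad) or the air-gap cap is pushed (over 3 N) (value of joint hot_lever above 0.15 rad or contact force between air_gap and anything else above 3 N).
It fails at once if the spray bottle, jar, mug or brush is moved or lifted (over 20 mm) (distance of any of spray_bottle, tablet_jar, mug, dish_brush from where it was at the start of the episode above 0.02 m).
It also fails if it takes over 72 s, if anything falls off the work surface, if the arm or the gripper's body presses on something with over 40 N, if the wrist force passes 120 N, or if a joint passes its speed limit or range.

ROBOT

A 7-joint arm with a two-finger parallel gripper is mounted at the origin on the work surface. World frame = base frame: x ahead of the robot, y to its left, z up, the work surface at z = 0. Lengths are in m, angles in degrees, forces in N, time in s.
With the tool pointing down it reaches from about 0.425 to 1.025 m from the base axis. Payload 9.4 kg.
Tool frame: the origin (TCP) lies midway between the tips of the shut fingers; the grasp point (between the pads) lies 19 mm behind it (r.grip_depth is the distance from the TCP to the grasp point, in m); z points along the fingers, y is the line along which they close (so a half turn about z gives the same grasp; the last joint's range is limited). The gripper opens to 93 mm and grips with 3 to 60 N. Pads are 15 mm wide; open, the fingers measure 128 mm over their backs; the gripper's body (75 mm by 188 mm) begins 65 mm behind the grasp point.
Start: joints at [-71.66, 34.337, -0.143, 91.639, 0.103, 54.024, -4.572], TCP at [0.28, 0.669, 0.192] pointing down, gripper open.
Joint ranges: [-147.43, 147.43], [-19.82, 112.94], [-74.19, 73.91], [6.32, 146.72], [-59.91, 239.91], [6.04, 106.73], [-150.56, 150.56]. Speed limits (degrees/s): [127.2, 127.2, 172.46, 172.46, 180, 180, 180].

INTERFACE

Orientations are given as [roll, pitch, yaw] about the fixed x, y, z axes, in that order (R = Rz(yaw) Ry(pitch) Rx(roll)).
In Python, from bench import r, vision, order gives the robot as it stands.
- The arm moves only by the tool carry_out, never from a script. Its argument "steps" is a list of rows, each an object with "translation": the shift along the tool's x, y, z as a fraction of full scale, a list of three; "twist": the turn, a rotation vector about the tool's x, y, z as a fraction of full scale, a list of three. In form: [{"translation": [tx, ty, tz], "twist": [ax, ay, az]}, ...]. A call has exactly 5 rows; each row is the pose to reach, as a shift and turn from the pose commanded when the call began, along the tool's axes at that moment; what a row does not reach only later rows make up. Full scale, the value 1, is 60 cm for a shift and 90 degrees for a turn. A row lasts 1/10 s, in which the tool goes at most 50 mm and 8.59 degrees, less where a joint would pass 70% of its speed; a pose out of reach is approached as far as the arm can. A call with a number of a shift or a turn outside -1 to 1 is refused whole. A call with a gripper value outside its range is refused whole. "claw" is the opening, from -1 (shut) to 1 (fully open), set as the call begins (left out, the last holds). The fingers move at their own pace and stop on an object; the grip force is fixed at half the most. Time passes only in rows, so rows that repeat a pose let the fingers close, or fill a call up. It gives the time, the measured TCP pose, the force, the opening and the grip force at its end, in the units of the state.
- r.get_obs(): the state, without advancing time (a new reading comes with each control period).
- vision.get_image(name): name is "scene" or "top" or "wrist"; returns a dict with "pixels" (384x512x3 uint8, red, green, blue), "fx", "fy", "cx", "cy" (pixels), "R" (3x3) and "t" (3): a world point X has camera coordinates R X + t. Camera axes: x right, y down, z forward; pixel columns grow to the right and rows downward; lengths in m; the calibration is good to about 2 mm. The wrist camera is an equidistant fisheye: a pixel r from the principal point sees the ray r / f radians off the axis. A picture is of the moment at which its call begins. There is no depth.
- order.finish_job(): hands the job in; it is judged then, once.
The state is a dict: "clock": time; "q": joint angles; "joint_vel": joint speeds; "tau": joint torques, N m; "tcp_pos": TCP position; "tcp_rot": TCP orientation; "force": force on the tool from outside, world axes, zero at the start; "moment": the same for the moment, N m; "grip_width": finger opening in m; "grasp_force": force on a finger pad.
Only numpy, scipy, OpenCV 4.12 (cv2) and the standard library are available. Lean on these libraries where they do the work, as an engineer would, in place of code of your own. Each camera call takes 0.05 s, during which the arm holds its last target. There are 200 camera calls.

## Working session

There is one attempt and no reset: what is moved stays moved. The work goes in short steps, Python scripts to look and compute and a tool call to move; the robot and the scene stay as the last step left them, time stands still between calls to the robot, and variables do not carry over. Pictures are saved under pics/ and viewed, at most 10 in all, crops included, and the job is handed in when it is done.

Besides the shell and the picture viewer there is one more tool, called after "Emit:" as name([rows], argument=value, ...), one row to a line, values as JSON. carry_out: Moves the arm, as the interface text tells. Shift numbers are shares of 60 cm and turn numbers shares of 90 degrees, none past 1 either way. Its arguments: {"type":"object","properties":{"steps":{"type":"array","items":{"type":"object","properties":{"translation":{"type":"array","items":{"type":"number"}},"twist":{"type":"array","items":{"type":"number"}}}}},"claw":{"type":"number"}},"required":["steps"]}

```bash
mkdir -p pics
cat > h.py <<'E'
import numpy as np, cv2
from bench import r, vision, order
def snap(n, tag):
    im=vision.get_image(n); np.savez(f'pics/{tag}.npz',**im)
    cv2.imwrite(f'pics/{tag}.png',im['pixels'][:,:,::-1]); return im
def load(tag): return np.load(f'pics/{tag}.npz')
def ray(im,u,v):
    d=np.array([(u-im['cx'])/im['fx'],(v-im['cy'])/im['fy'],1]); R=im['R']
    return -R.T@im['t'], R.T@d
def onz(im,u,v,z):
    c,d=ray(im,u,v); return c+d*(z-c[2])/d[2]
def proj(im,X):
    p=im['R']@np.array(X)+im['t']; return im['fx']*p[0]/p[2]+im['cx'],im['fy']*p[1]/p[2]+im['cy']
def tri(rays):
    A=np.zeros((3,3));b=np.zeros(3)
    for c,d in rays:
        d=d/np.linalg.norm(d);P=np.eye(3)-np.outer(d,d);A+=P;b+=P@c
    x=np.linalg.solve(A,b);return x,[float(np.linalg.norm(np.cross(x-c,d/np.linalg.norm(d)))) for c,d in rays]
E
python3 - <<'E'
from h import *
a=snap('scene','s0');b=snap('top','t0')
for i,n in ((a,'s'),(b,'t')):
    print(n,i['fx'],-i['R'].T@i['t'])
    cv2.imwrite(f'pics/{n}0x.png',cv2.resize(i['pixels'][:,:,::-1],(800,600),interpolation=cv2.INTER_CUBIC))
o=r.get_obs();print(o['clock'],o['tcp_pos'],o['tcp_rot'],o['grip_width'])
E
```

```text
s 378.66410104985783 [1.66835938 0.16073112 1.09012928]
t 360.4416695666732 [ 0.53440503 -0.00228386  1.20177684]
0.1 [0.28004378 0.66822224 0.19144372] [-1.79919805e+02  8.01002249e-03  1.57267540e+02] 0.09319093904556496
```

View pics/s0x.png

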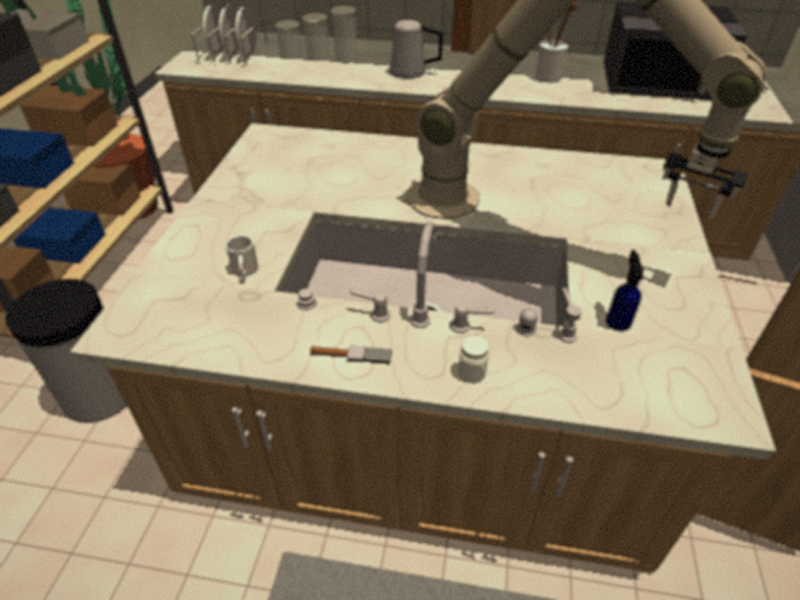

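View pics/t0x.png

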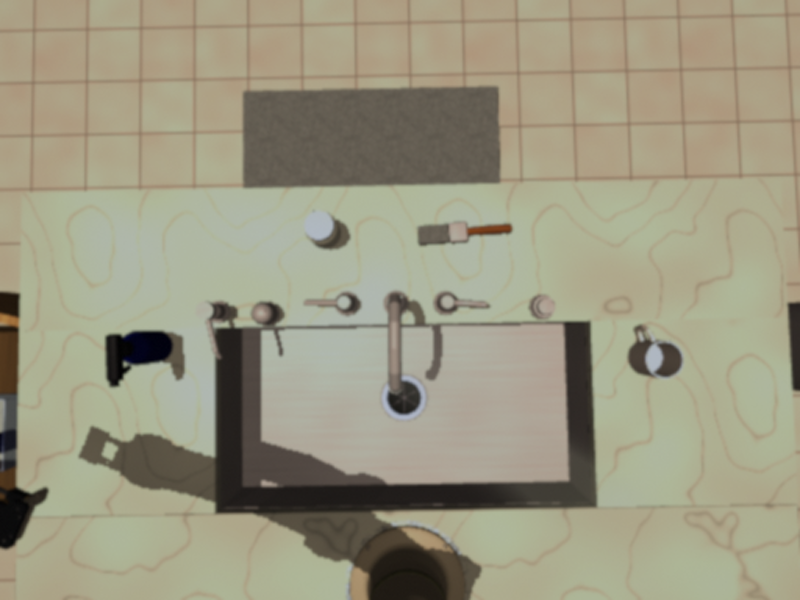

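The pictures show the soap dispenser at top (213,312), the air gap at (265,313), the tap at (395,300), the cold lever hub at (447,300) with its bar to (488,304), and the switch at (543,305). I'll crop these for exact pixels.

Run:
```python
from h import *
def crop(tag,u0,v0,w,h,k):
    i=load(tag)['pixels'][v0:v0+h,u0:u0+w,::-1]; i=cv2.resize(i,None,fx=k,fy=k,interpolation=cv2.INTER_CUBIC)
    for g in range(0,w,10): cv2.line(i,(g*k,0),(g*k,6 if g%50 else 14),(0,0,255),1)
    for g in range(0,h,10): cv2.line(i,(0,g*k),(6,g*k),(0,0,255),1)
    return i
T=load('t0');S=load('s0')
a=crop('t0',120,183,120,55,6);b=crop('t0',240,183,120,55,6)
cv2.imwrite('pics/c1.png',np.vstack([a,b[:250]]))
a=crop('s0',180,170,100,46,8);b=crop('s0',290,180,100,46,8)[:232]
b=crop('s0',300,175,100,46,8)[:]
cv2.imwrite('pics/c2.png',np.vstack([a,b])[:600])
print(a.shape)
```

```text
(368, 800, 3)
```

View pics/c1.png

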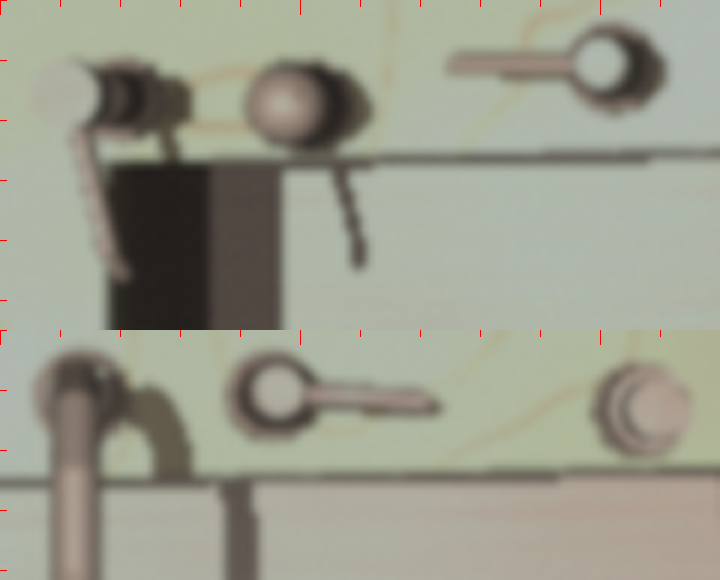

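View pics/c2.png

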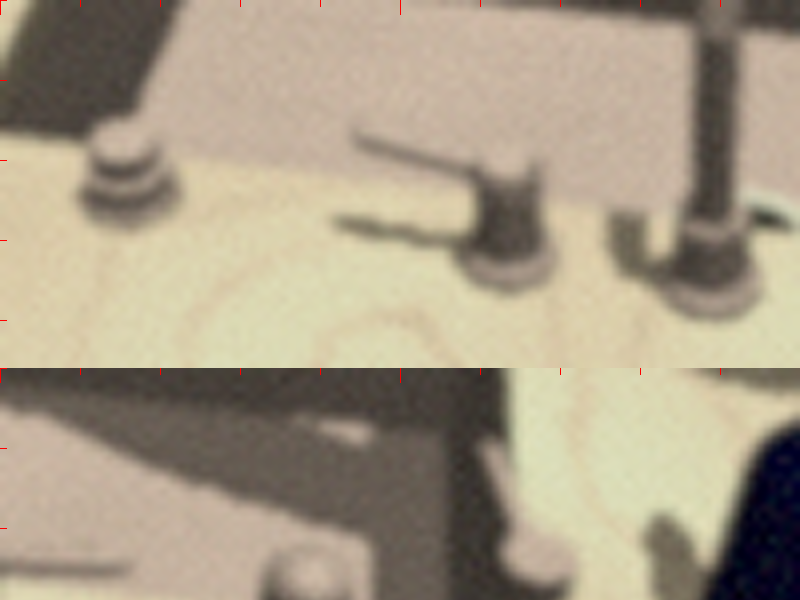

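The crops show, in top-camera pixels, the soap head at (131.2,198.5), the cold hub at (286.2,193), the bar tip at (313,195.7) and the button at (349.5,196). In the scene view the same points are at (367.1,198.1), (243.4,189.6), (224.4,187.3) and (195.6,186.9).

Run:
```python
from h import *
T=load('t0');S=load('s0')
P={'soap':((131.2,198.5),(367.1,198.1),.092),'hub':((286.2,193),(243.4,189.6),.068),'tip':((313,195.7),(224.4,187.3),.062),'btn':((349.5,196),(195.6,186.9),.038),'nozz':((140.3,228.8),None,.08),'hothub':((120+600/6,183+60/6),None,.068),
'jar':((205,146),None,.1),'airgap':((120+287/6,183+100/6),None,.06),'bottle':((95,222),None,.18),'brush':((298,148),None,.03),'mug':((419,228),None,.09),'spout top':((120+120+75/6,183+(395-330)/6),None,.24),'rimL':((139,209),None,0),'rimR':((377,206),None,0)}
for k,(t,s,z) in P.items():
    print(k,onz(T,*t,z).round(3), *( [onz(S,*s,z).round(3), [np.round(x,4) for x in tri([ray(T,*t),ray(S,*s)])]] if s else []))
```

```text
soap [0.572 0.387 0.092] [0.571 0.392 0.092] [array([0.5719, 0.3894, 0.0914]), array([0.0025, 0.0025])]
hub [ 0.581 -0.094  0.068] [ 0.582 -0.088  0.068] [array([ 0.5811, -0.091 ,  0.0673]), array([0.0026, 0.0026])]
tip [ 0.572 -0.179  0.062] [ 0.575 -0.168  0.062] [array([ 0.571 , -0.1743,  0.058 ]), array([0.0049, 0.0049])]
btn [ 0.569 -0.3    0.038] [ 0.568 -0.293  0.038] [array([ 0.5688, -0.2964,  0.0387]), array([0.0032, 0.0032])]
nozz [0.478 0.362 0.08 ]
hothub [0.585 0.115 0.068]
jar [0.73  0.156 0.1  ]
airgap [0.567 0.281 0.06 ]
bottle [0.504 0.458 0.18 ]
brush [ 0.73  -0.139  0.03 ]
mug [ 0.466 -0.496  0.09 ]
spout top [0.574 0.01  0.24 ]
rimL [0.54  0.393 0.   ]
rimR [ 0.536 -0.4    0.   ]
```

```bash
cat >> h.py <<'E'
from scipy.spatial.transform import Rotation as Ro
def mv(p,yaw,o=None):
    o=o or r.get_obs(); A=Ro.from_euler('xyz',o['tcp_rot'],degrees=True)
    B=Ro.from_euler('xyz',[180,0,yaw],degrees=True)
    print('T',(A.inv().apply(np.array(p)-o['tcp_pos'])/.6).round(4).tolist(),'W',((A.inv()*B).as_rotvec()/(np.pi/2)).round(4).tolist())
def st():
    o=r.get_obs();print(round(o['clock'],2),o['tcp_pos'].round(4),o['tcp_rot'].round(2),np.round(o['force'],1),round(o['grip_width'],4))
E
python3 - <<'E'
from h import *
o=r.get_obs()
mv([.28,.668,.30],157.27)
o=dict(o);o['tcp_pos']=np.array([.28,.668,.30]);mv([.572,.3895,.3],135,o)
E
```

```text
T [-0.0001, -0.0006, -0.1809] W [-0.0009, 0.0001, -0.0]
T [-0.6282, -0.24, 0.0004] W [-0.0009, 0.0003, 0.2474]
```

Emit:
carry_out([
  {"translation": [0,0,-0.08],"twist": [0,0,0]},
  {"translation": [0,0,-0.16],"twist": [0,0,0]},
  {"translation": [0,0,-0.18],"twist": [0,0,0]},
  {"translation": [0,0,-0.18],"twist": [0,0,0]},
  {"translation": [0,0,-0.18],"twist": [0,0,0]},
], claw=-1)

```text
clock: 0.6
tcp_pos: [0.2799, 0.668, 0.2988]
tcp_rot: [-179.9, 0.0, 157.3]
force: [-0.7, 0.3, 0.1]
grip_width: 0.0576
grasp_force: 0.0
```

Emit:
carry_out([
  {"translation": [-0.07,-0.027,0],"twist": [0,0,0.05]},
  {"translation": [-0.14,-0.053,0],"twist": [0,0,0.1]},
  {"translation": [-0.21,-0.08,0],"twist": [0,0,0.15]},
  {"translation": [-0.28,-0.107,0],"twist": [0,0,0.2]},
  {"translation": [-0.35,-0.134,0],"twist": [0,0,0.248]},
])

```text
clock: 1.1
tcp_pos: [0.4432, 0.5111, 0.2976]
tcp_rot: [-179.8, 0.0, 134.8]
force: [0.3, -0.1, -0.4]
grip_width: 0.0171
grasp_force: 0.0
```

Run:
```python
from h import *
st(); mv([.572,.3895,.30],135)
```

```text
1.1 [0.4432 0.5111 0.2976] [-1.7979e+02  4.0000e-02  1.3477e+02] [ 0.3 -0.1 -0.4] 0.0171
T [-0.2951, 0.0096, -0.0037] W [-0.0024, 0.0005, -0.0026]
```

Emit:
carry_out([
  {"translation": [-0.07,0.002,0],"twist": [0,0,0]},
  {"translation": [-0.14,0.004,0],"twist": [0,0,0]},
  {"translation": [-0.21,0.006,0],"twist": [0,0,0]},
  {"translation": [-0.28,0.01,0],"twist": [0,0,0]},
  {"translation": [-0.295,0.01,0],"twist": [0,0,0]},
])

```text
clock: 1.6
tcp_pos: [0.5756, 0.3863, 0.2977]
tcp_rot: [-179.8, 0.2, 134.5]
force: [-0.1, -0.7, -0.1]
grip_width: 0.0003
grasp_force: 0.0
```

Run:
```python
from h import *
i=snap('wrist','w1'); st(); mv([.572,.3895,.11],135)
print(i['fx'],i['cx'],i['cy'],-i['R'].T@i['t'],i['R'])
def fp(X):
    p=i['R']@np.array(X)+i['t'];n=np.hypot(p[0],p[1]);a=np.arctan2(n,p[2])*i['fx'];return i['cx']+p[0]/n*a,i['cy']+p[1]/n*a
for X in ([.572,.3895,.092],[.569,.285,.06]): print(fp(X))
im=i['pixels'][:,:,::-1].copy(); u,v=fp([.572,.3895,.092]); cv2.drawMarker(im,(round(u),round(v)),(0,0,255),0,5)
cv2.imwrite('pics/w1m.png',im)
```

```text
1.65 [0.5748 0.3873 0.2977] [-1.7978e+02  1.2000e-01  1.3459e+02] [ 1.1 -0.   0.3] 0.0004
T [0.0065, 0.0004, 0.3129] W [-0.0025, 0.0013, -0.0045]
297.3186396354542 256.72555313698564 192.38462978280342 [0.52851747 0.43369627 0.49094858] [[ 0.71216134  0.70200566 -0.00377868]
 [ 0.68104751 -0.68957426  0.24629584]
 [ 0.17029539 -0.17797583 -0.96918733]]
(np.float64(257.7935156970148), np.float64(164.23421108227967))
(np.float64(208.46653877087033), np.float64(208.0299644167294))
```

View pics/w1m.png

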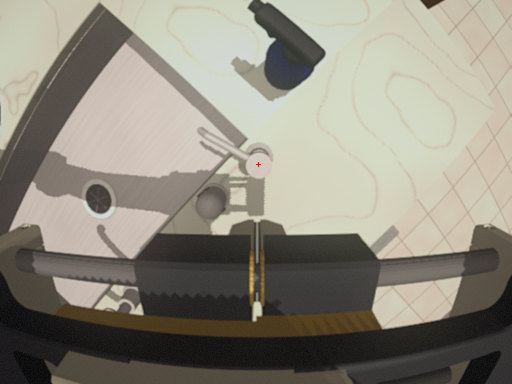

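The wrist view confirms it: the marker falls on the soap head centre at (258,164). Going down now.

Emit:
carry_out([
  {"translation": [0.006,0,0.07],"twist": [0,0,0]},
  {"translation": [0.006,0,0.14],"twist": [0,0,0]},
  {"translation": [0.006,0,0.21],"twist": [0,0,0]},
  {"translation": [0.006,0,0.28],"twist": [0,0,0]},
  {"translation": [0.006,0,0.31],"twist": [0,0,0]},
])

```text
clock: 2.15
tcp_pos: [0.5653, 0.3947, 0.1085]
tcp_rot: [-179.6, -0.1, 135.1]
force: [-0.3, 0.8, 0.0]
grip_width: 0.0003
grasp_force: 0.0
```

Run:
```python
from h import *
st(); mv([.572,.3895,.074],135)
```

```text
2.15 [0.5653 0.3947 0.1085] [-1.7956e+02 -1.1000e-01  1.3506e+02] [-0.3  0.8  0. ] 0.0003
T [-0.0141, 0.0022, 0.0575] W [-0.0048, -0.0012, 0.0007]
```

Emit:
carry_out([
  {"translation": [0,0,0]},
  {"translation": [0,0,0]},
  {"translation": [0,0,0]},
  {"translation": [0,0,0]},
  {"translation": [0,0,0]},
])

```text
$.steps[0]: bad value
```

Run:
```python
from h import *
st(); mv([.572,.3895,.074],135)
```

```text
2.15 [0.5653 0.3947 0.1085] [-1.7956e+02 -1.1000e-01  1.3506e+02] [-0.3  0.8  0. ] 0.0003
T [-0.0141, 0.0022, 0.0575] W [-0.0048, -0.0012, 0.0007]
```

Emit:
carry_out([
  {"translation": [0,0,0],"twist": [0,0,0]},
  {"translation": [0,0,0],"twist": [0,0,0]},
  {"translation": [0,0,0],"twist": [0,0,0]},
  {"translation": [0,0,0],"twist": [0,0,0]},
  {"translation": [0,0,0],"twist": [0,0,0]},
])

```text
clock: 2.65
tcp_pos: [0.57, 0.3953, 0.1155]
tcp_rot: [179.9, 0.0, 134.9]
force: [-0.5, -0.3, 0.2]
grip_width: 0.0005
grasp_force: 0.0
```

Run:
```python
from h import *
st(); mv([.572,.3895,.074],135)
```

```text
2.65 [0.57   0.3953 0.1155] [1.7989e+02 1.0000e-02 1.3495e+02] [-0.5 -0.3  0.2] 0.0005
T [-0.0092, -0.0045, 0.0691] W [0.0012, 0.0001, -0.0006]
```

Emit:
carry_out([
  {"translation": [-0.009,-0.005,0.02],"twist": [0,0,0]},
  {"translation": [-0.009,-0.005,0.036],"twist": [0,0,0]},
  {"translation": [-0.009,-0.005,0.036],"twist": [0,0,0]},
  {"translation": [-0.009,-0.005,0.036],"twist": [0,0,0]},
  {"translation": [-0.009,-0.005,0.036],"twist": [0,0,0]},
])

```text
clock: 3.15
tcp_pos: [0.5713, 0.389, 0.0926]
tcp_rot: [180.0, -0.0, 134.9]
force: [-0.1, -0.1, -0.4]
grip_width: 0.0006
grasp_force: 0.0
```

Run:
```python
from h import *
st(); mv([.572,.3895,.075],135)
```

```text
3.15 [0.5713 0.389  0.0926] [180.    -0.   134.95] [-0.1 -0.1 -0.4] 0.0006
T [-0.0003, 0.0013, 0.0293] W [0.0, -0.0, -0.0006]
```

Emit:
carry_out([
  {"translation": [0,0,0.008],"twist": [0,0,0]},
  {"translation": [0,0,0.016],"twist": [0,0,0]},
  {"translation": [0,0,0.024],"twist": [0,0,0]},
  {"translation": [0,0,0.03],"twist": [0,0,0]},
  {"translation": [0,0,0.03],"twist": [0,0,0]},
])

```text
clock: 3.65
tcp_pos: [0.5709, 0.3887, 0.0738]
tcp_rot: [-179.9, -0.0, 134.9]
force: [0.3, 0.4, -1.0]
grip_width: 0.0003
grasp_force: 0.0
```

Emit:
carry_out([
  {"translation": [0,0,0],"twist": [0,0,0]},
  {"translation": [0,0,0],"twist": [0,0,0]},
  {"translation": [0,0,0],"twist": [0,0,0]},
  {"translation": [0,0,0],"twist": [0,0,0]},
  {"translation": [0,0,0],"twist": [0,0,0]},
])

```text
clock: 4.15
tcp_pos: [0.5713, 0.389, 0.0748]
tcp_rot: [180.0, 0.0, 134.9]
force: [0.5, -0.3, -0.1]
grip_width: 0.0004
grasp_force: 0.0
```

The force reads about zero where about 8 N is expected, so I'll look before going on.

Run:
```python
from h import *
st()
a=snap('wrist','w2')
w=a['pixels'][100:340,140:380,::-1]
s=snap('scene','s2')['pixels'][150:230,325:425,::-1]
cv2.imwrite('pics/v2.png',np.hstack([cv2.resize(w,(400,400)),cv2.resize(s,(400,400)[:1]+(400,),interpolation=cv2.INTER_CUBIC)]))
```

```text
4.15 [0.5713 0.389  0.0748] [179.99   0.   134.95] [ 0.5 -0.3 -0.1] 0.0004
```

View pics/v2.png

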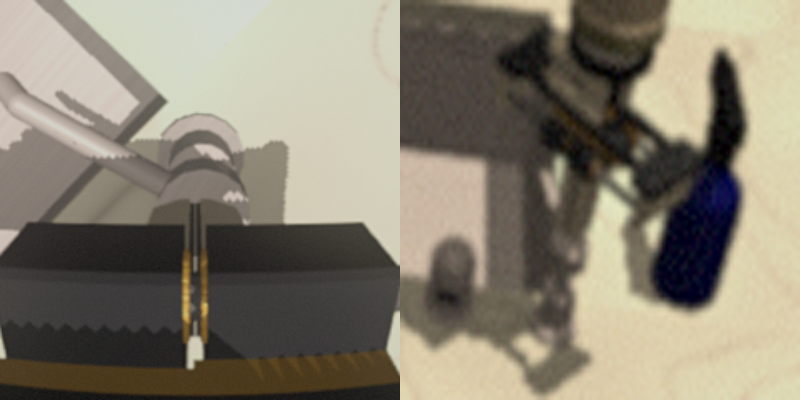

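```bash
python3 - <<'E'
from h import *
i=load('w2')
def fp(X):
    p=i['R']@np.array(X)+i['t'];n=np.hypot(p[0],p[1]);a=np.arctan2(n,p[2])*i['fx'];return np.array([((i['cx']+p[0]/n*a)-140)/.6,((i['cy']+p[1]/n*a)-100)/.6]).round(0)
c=np.array([.572,.3895])
print('tcp',fp([.5713,.389,.0748]))
for z in (.092,.083,.074,.068):
    e=c+.018*np.array([-.707,.707]); l=c+.018*np.array([-.707,-.707]);q=c+.018*np.array([.707,.707])
    print(z,fp([*c,z]),'edge',fp([*e,z]),'l',fp([*l,z]),fp([*q,z]))
print('collar edge .042',fp([*(c+.016*np.array([-.707,.707])),.042]),'foot edge',fp([*(c+.024*np.array([-.707,.707])),0]))
E
python3 - <<'E'
import cv2
i=cv2.imread('pics/w2.png')[165:250,205:310]
cv2.imwrite('pics/v3.png',cv2.resize(i,None,fx=7,fy=7,interpolation=cv2.INTER_CUBIC))
E
```

```text
tcp [197. 196.]
0.092 [199. 211.] edge [200. 165.] l [152. 210.] [247. 210.]
0.083 [199. 203.] edge [199. 159.] l [154. 202.] [244. 202.]
0.074 [199. 195.] edge [199. 153.] l [156. 195.] [242. 195.]
0.068 [199. 191.] edge [199. 150.] l [157. 191.] [241. 191.]
collar edge .042 [198. 141.] foot edge [198. 110.]
```

View pics/v3.png

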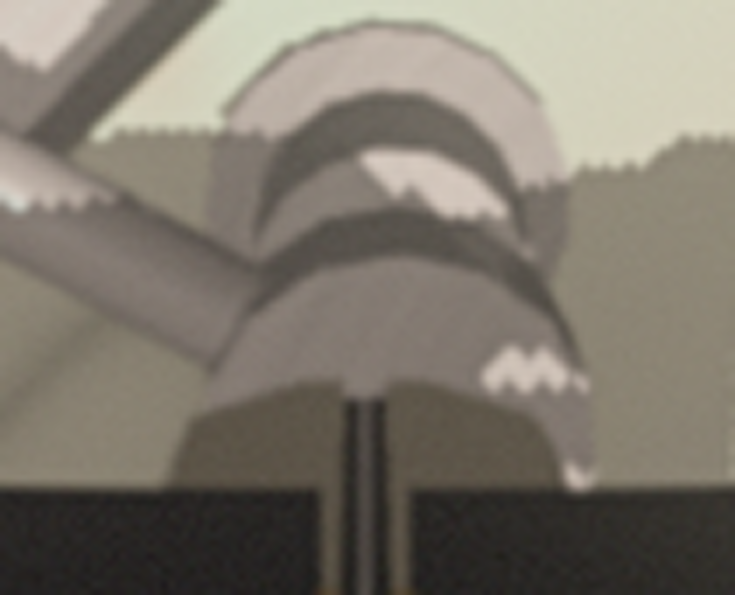

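The head is still up: its edge sits at row 202, and the gap from head edge to collar edge matches z≈0.092. The fingertips are over its centre but clearly above it, so the tip is higher than the reported TCP. I'll go down by feel, watching the force.

Emit:
carry_out([
  {"translation": [0,0,0.003],"twist": [0,0,0]},
  {"translation": [0,0,0.006],"twist": [0,0,0]},
  {"translation": [0,0,0.01],"twist": [0,0,0]},
  {"translation": [0,0,0.01],"twist": [0,0,0]},
  {"translation": [0,0,0.01],"twist": [0,0,0]},
])

```text
clock: 4.75
tcp_pos: [0.5712, 0.3889, 0.0685]
tcp_rot: [-180.0, 0.0, 134.9]
force: [-0.1, -0.5, 0.3]
grip_width: 0.0004
grasp_force: 0.0
```

Run:
```python
from h import *
i=load('s2')
for X in ([.5713,.389,.0748],[.5713,.389,.095],[.5713,.389,.12],[.572,.3895,.092],[.572,.3895,0]):
    print(X,(np.array(proj(i,X))-[325,150])*[4,5])
p=i['pixels'][175:225,350:390,::-1]
a=cv2.resize(p,(480,600),interpolation=cv2.INTER_CUBIC)
for g in range(5):
  cv2.line(a,(g*120,0),(g*120,8),(0,0,255),2);cv2.line(a,(0,g*120),(8,g*120),(0,0,255),2)
cv2.imwrite('pics/v4.png',a)
```

```text
[0.5713, 0.389, 0.0748] [161.97701833 256.11617217]
[0.5713, 0.389, 0.095] [166.09610507 237.14442418]
[0.5713, 0.389, 0.12] [171.30354939 213.15990347]
[0.572, 0.3895, 0.092] [166.03849612 240.68986267]
[0.572, 0.3895, 0] [147.90508081 324.07320894]
```

View pics/v4.png

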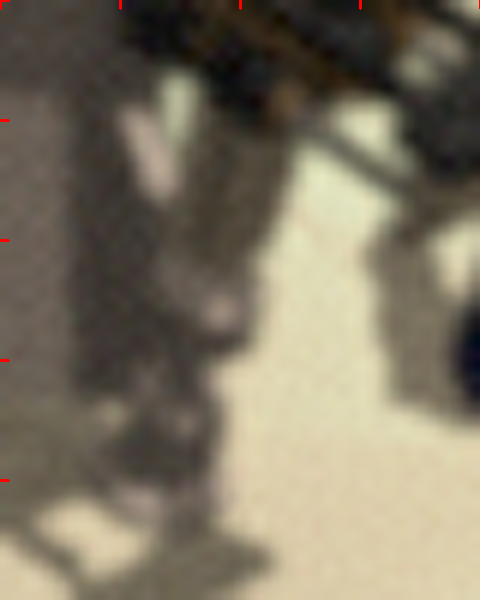

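The fingertip is right at the head-top level, though the reported TCP was 0.075. So the real tip is about 20 mm above the reported point. Continuing down.

Emit:
carry_out([
  {"translation": [0,0,0.003],"twist": [0,0,0]},
  {"translation": [0,0,0.006],"twist": [0,0,0]},
  {"translation": [0,0,0.01],"twist": [0,0,0]},
  {"translation": [0,0,0.01],"twist": [0,0,0]},
  {"translation": [0,0,0.01],"twist": [0,0,0]},
])

```text
clock: 5.25
tcp_pos: [0.5714, 0.389, 0.0627]
tcp_rot: [180.0, 0.0, 134.9]
force: [0.4, -0.6, 2.7]
grip_width: 0.0005
grasp_force: 0.9
```

Emit:
carry_out([
  {"translation": [0,0,0.006],"twist": [0,0,0]},
  {"translation": [0,0,0.012],"twist": [0,0,0]},
  {"translation": [0,0,0.018],"twist": [0,0,0]},
  {"translation": [0,0,0.018],"twist": [0,0,0]},
  {"translation": [0,0,0.018],"twist": [0,0,0]},
])

```text
clock: 5.75
tcp_pos: [0.5715, 0.389, 0.052]
tcp_rot: [180.0, 0.0, 134.9]
force: [-0.3, -0.6, 6.8]
grip_width: 0.0002
grasp_force: 3.6
```

Emit:
carry_out([
  {"translation": [0,0,0],"twist": [0,0,0]},
  {"translation": [0,0,0],"twist": [0,0,0]},
  {"translation": [0,0,0],"twist": [0,0,0]},
  {"translation": [0,0,0],"twist": [0,0,0]},
  {"translation": [0,0,0],"twist": [0,0,0]},
])

```text
clock: 6.25
tcp_pos: [0.5714, 0.3891, 0.0522]
tcp_rot: [180.0, 0.0, 134.9]
force: [-0.7, 0.9, 7.0]
grip_width: 0.0007
grasp_force: 3.5
```

Reaction 7 N means about a 14 mm stroke, held for 0.5 s; contact was at TCP z≈0.066, so the tip is about 26 mm above the TCP. Releasing now, then crossing over the tap.

Emit:
carry_out([
  {"translation": [0,0,-0.02],"twist": [0,0,0]},
  {"translation": [0,0,-0.05],"twist": [0,0,0]},
  {"translation": [0,0,-0.12],"twist": [0,0,0]},
  {"translation": [0,0,-0.19],"twist": [0,0,0]},
  {"translation": [0,0,-0.26],"twist": [0,0,0]},
])

```text
clock: 6.75
tcp_pos: [0.5707, 0.3885, 0.2094]
tcp_rot: [-179.9, -0.0, 134.9]
force: [1.4, -0.4, -0.1]
grip_width: 0.0005
grasp_force: 0.0
```

Emit:
carry_out([
  {"translation": [0,0,-0.06],"twist": [0,0,0]},
  {"translation": [0,0,-0.12],"twist": [0,0,0]},
  {"translation": [0,0,-0.15],"twist": [0,0,0]},
  {"translation": [0,0,-0.15],"twist": [0,0,0]},
  {"translation": [0,0,-0.15],"twist": [0,0,0]},
])

```text
clock: 7.25
tcp_pos: [0.5708, 0.3887, 0.2975]
tcp_rot: [-180.0, -0.0, 135.0]
force: [-0.0, 0.2, -0.7]
grip_width: 0.0005
grasp_force: 0.0
```

Run:
```python
from h import *
st(); print(r.get_obs()['q']); mv([.625,-.155,.30],90)
mv([.625,-.155,.30],95)
```

```text
7.25 [0.5708 0.3887 0.2975] [-1.7998e+02 -1.0000e-02  1.3495e+02] [-0.   0.2 -0.7] 0.0005
[-44.41904369  27.00174249   8.52741719  89.99270943  -4.32385392
  63.35118597  10.08568403]
T [-0.7051, -0.5763, -0.004] W [-0.0003, 0.0, 0.4995]
T [-0.7051, -0.5763, -0.004] W [-0.0003, 0.0, 0.4439]
```

Emit:
carry_out([
  {"translation": [-0.03,-0.025,0],"twist": [0,0,0]},
  {"translation": [-0.08,-0.066,0],"twist": [0,0,0]},
  {"translation": [-0.14,-0.115,0],"twist": [0,0,0]},
  {"translation": [-0.2,-0.163,0],"twist": [0,0,0]},
  {"translation": [-0.26,-0.212,0],"twist": [0,0,0]},
])

```text
clock: 7.75
tcp_pos: [0.5905, 0.1856, 0.2962]
tcp_rot: [-179.8, -0.0, 134.9]
force: [0.1, -1.1, -0.2]
grip_width: 0.0004
grasp_force: 0.0
```

Emit:
carry_out([
  {"translation": [-0.06,-0.049,0],"twist": [0,0,0.08]},
  {"translation": [-0.12,-0.098,0],"twist": [0,0,0.16]},
  {"translation": [-0.18,-0.147,0],"twist": [0,0,0.24]},
  {"translation": [-0.24,-0.196,0],"twist": [0,0,0.32]},
  {"translation": [-0.28,-0.23,0],"twist": [0,0,0.4]},
])

```text
clock: 8.25
tcp_pos: [0.611, -0.0327, 0.2966]
tcp_rot: [-179.9, 0.1, 98.4]
force: [-0.2, -0.3, -0.2]
grip_width: 0.0005
grasp_force: 0.0
```

Run:
```python
from h import *
st(); mv([.625,-.155,.30],90)
```

```text
8.25 [ 0.611  -0.0327  0.2966] [-1.7986e+02  7.0000e-02  9.8430e+01] [-0.2 -0.3 -0.2] 0.0005
T [-0.2051, -0.0068, -0.0054] W [-0.0015, 0.0009, 0.0936]
```

Emit:
carry_out([
  {"translation": [-0.06,0,0],"twist": [0,0,0.06]},
  {"translation": [-0.12,0,0],"twist": [0,0,0.1]},
  {"translation": [-0.18,0,0],"twist": [0,0,0.1]},
  {"translation": [-0.2,0,0],"twist": [0,0,0.1]},
  {"translation": [-0.2,0,0],"twist": [0,0,0.1]},
])

```text
clock: 8.75
tcp_pos: [0.6298, -0.149, 0.2966]
tcp_rot: [-179.9, 0.0, 89.7]
force: [0.6, 0.1, 0.6]
grip_width: 0.0004
grasp_force: 0.0
```

Emit:
carry_out([
  {"translation": [0,0,0],"twist": [0,0,0]},
  {"translation": [0,0,0],"twist": [0,0,0]},
  {"translation": [0,0,0],"twist": [0,0,0]},
  {"translation": [0,0,0],"twist": [0,0,0]},
  {"translation": [0,0,0],"twist": [0,0,0]},
])

```text
clock: 9.25
tcp_pos: [0.6311, -0.1456, 0.2979]
tcp_rot: [180.0, -0.0, 90.0]
force: [-0.3, -0.5, 0.8]
grip_width: 0.0007
grasp_force: 0.0
```

Run:
```python
from h import *
st(); mv([.625,-.155,.10],90)
i=snap('wrist','w5')
def fp(X):
    p=i['R']@np.array(X)+i['t'];n=np.hypot(p[0],p[1]);a=np.arctan2(n,p[2])*i['fx'];return i['cx']+p[0]/n*a,i['cy']+p[1]/n*a
im=i['pixels'][:,:,::-1].copy()
for X in ([.581,-.091,.068],[.573,-.173,.062],[.577,-.151,.064],[.569,-.2965,.038],[.625,-.155,.05]):
    u,v=fp(X);cv2.drawMarker(im,(round(u),round(v)),(0,0,255),0,5)
cv2.imwrite('pics/w5m.png',cv2.resize(im,(800,600)))
```

```text
9.25 [ 0.6311 -0.1456  0.2979] [179.99  -0.    90.  ] [-0.3 -0.5  0.8] 0.0007
T [-0.0157, -0.0103, 0.3299] W [0.0001, -0.0001, 0.0]
```

View pics/w5m.png

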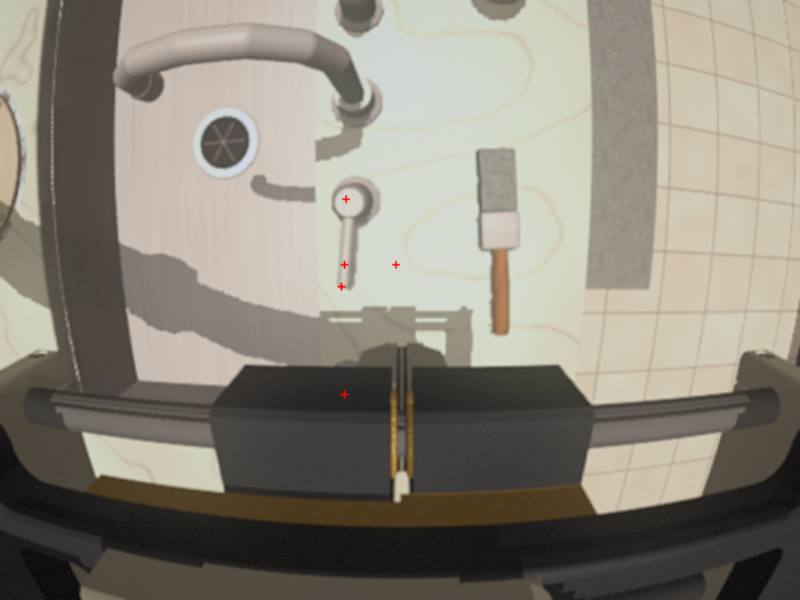

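The markers sit on the lever: hub (350,202), bar tip (343,288). The start spot at (396,264) is clear counter.

Emit:
carry_out([
  {"translation": [-0.01,-0.01,0.05],"twist": [0,0,0]},
  {"translation": [-0.01,-0.01,0.12],"twist": [0,0,0]},
  {"translation": [-0.01,-0.01,0.2],"twist": [0,0,0]},
  {"translation": [-0.01,-0.01,0.27],"twist": [0,0,0]},
  {"translation": [-0.01,-0.01,0.33],"twist": [0,0,0]},
])

```text
clock: 9.8
tcp_pos: [0.6246, -0.1519, 0.0978]
tcp_rot: [-180.0, -0.0, 90.0]
force: [-0.1, -0.3, -0.0]
grip_width: 0.0004
grasp_force: 0.0
```

Emit:
carry_out([
  {"translation": [0,0,0.04],"twist": [0,0,0]},
  {"translation": [0,0,0.08],"twist": [0,0,0]},
  {"translation": [0,0,0.12],"twist": [0,0,0]},
  {"translation": [0,0,0.125],"twist": [0,0,0]},
  {"translation": [0,0,0.125],"twist": [0,0,0]},
])

```text
clock: 10.3
tcp_pos: [0.6249, -0.1523, 0.0246]
tcp_rot: [-179.9, -0.0, 89.9]
force: [0.1, 0.1, -0.1]
grip_width: 0.0007
grasp_force: 0.0
```

Emit:
carry_out([
  {"translation": [0,0,0],"twist": [0,0,0]},
  {"translation": [0,0,0],"twist": [0,0,0]},
  {"translation": [0,0,0],"twist": [0,0,0]},
  {"translation": [0,0,0],"twist": [0,0,0]},
  {"translation": [0,0,0],"twist": [0,0,0]},
])

```text
clock: 10.8
tcp_pos: [0.6253, -0.1522, 0.0253]
tcp_rot: [180.0, 0.0, 90.0]
force: [0.0, -0.0, -0.2]
grip_width: 0.0004
grasp_force: 0.0
```

Run:
```python
from h import *
st(); 
c=np.array([.583,-.092]); o=r.get_obs()
# finger centre on arc: radius along bar a, offset s perpendicular (trailing side)
for th in range(0,91,10):
    t=np.radians(th+3); d=np.array([-np.sin(t),-np.cos(t)]); n=np.array([-np.cos(t),np.sin(t)])
    hw=abs(n[0])*17.5e-3+abs(n[1])*7.5e-3; hw=min(hw,.0175)
    p=c+.06*d-n*(.006+hw); print(th,p.round(4),((p-o['tcp_pos'][:2])/.6)[::-1].round(3))
```

```text
10.8 [ 0.6253 -0.1522  0.0253] [179.97   0.    89.95] [ 0.  -0.  -0.2] 0.0004
0 [ 0.6033 -0.1531] [-0.002 -0.037]
10 [ 0.5924 -0.1557] [-0.006 -0.055]
20 [ 0.5812 -0.1564] [-0.007 -0.073]
30 [ 0.57   -0.1551] [-0.005 -0.092]
40 [ 0.5593 -0.1519] [ 0.001 -0.11 ]
50 [ 0.5486 -0.1461] [ 0.01  -0.128]
60 [ 0.5389 -0.1376] [ 0.024 -0.144]
70 [ 0.531 -0.127] [ 0.042 -0.157]
80 [ 0.5253 -0.1148] [ 0.062 -0.167]
90 [ 0.5223 -0.1032] [ 0.082 -0.172]
```

Emit:
carry_out([
  {"translation": [0,0,0.02],"twist": [0,0,0]},
  {"translation": [0,-0.02,0.02],"twist": [0,0,0]},
  {"translation": [-0.002,-0.037,0.02],"twist": [0,0,0]},
  {"translation": [-0.005,-0.05,0.02],"twist": [0,0,0]},
  {"translation": [-0.006,-0.06,0.02],"twist": [0,0,0]},
])

```text
clock: 11.3
tcp_pos: [0.5886, -0.1562, 0.0131]
tcp_rot: [180.0, 0.0, 89.9]
force: [2.9, 1.1, -0.8]
grip_width: -0.0
grasp_force: 0.9
```

Emit:
carry_out([
  {"translation": [0,-0.01,0],"twist": [0,0,0]},
  {"translation": [0.001,-0.02,0],"twist": [0,0,0]},
  {"translation": [0.002,-0.03,0],"twist": [0,0,0]},
  {"translation": [0.004,-0.04,0],"twist": [0,0,0]},
  {"translation": [0.007,-0.05,0],"twist": [0,0,0]},
])

```text
clock: 11.8
tcp_pos: [0.5587, -0.1517, 0.0129]
tcp_rot: [180.0, 0.0, 89.9]
force: [2.0, -0.3, 0.8]
grip_width: 0.0007
grasp_force: 0.8
```

Emit:
carry_out([
  {"translation": [0.004,-0.009,0],"twist": [0,0,0]},
  {"translation": [0.009,-0.018,0],"twist": [0,0,0]},
  {"translation": [0.015,-0.026,0],"twist": [0,0,0]},
  {"translation": [0.022,-0.034,0],"twist": [0,0,0]},
  {"translation": [0.022,-0.034,0],"twist": [0,0,0]},
])

```text
clock: 12.3
tcp_pos: [0.5375, -0.1375, 0.0128]
tcp_rot: [-179.9, -0.0, 90.0]
force: [0.1, -0.2, 0.1]
grip_width: 0.0005
grasp_force: 0.0
```

Run:
```python
from h import *
st()
w=snap('wrist','w6')['pixels'][100:300,180:340,::-1]
t=snap('top','t6')['pixels'][165:245,250:330,::-1]
cv2.imwrite('pics/v6.png',np.hstack([cv2.resize(w,(400,500)),cv2.resize(t,(400,500)[:1]+(500,),interpolation=cv2.INTER_CUBIC)]))
```

```text
12.3 [ 0.5375 -0.1375  0.0128] [-1.7992e+02 -4.0000e-02  8.9980e+01] [ 0.1 -0.2  0.1] 0.0005
```

View pics/v6.png

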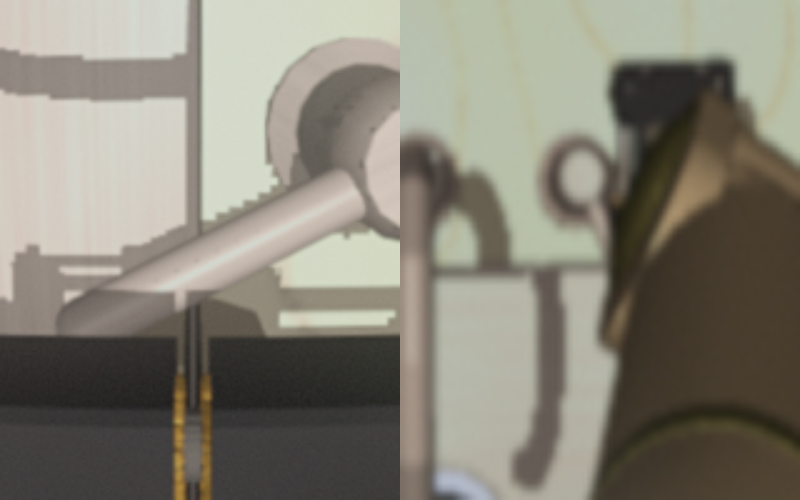

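The lever has followed to about 60°: in the wrist crop the bar runs from the hub at upper right down to the finger. I'll go on to the stop by feel.

Emit:
carry_out([
  {"translation": [0.01,-0.007,0],"twist": [0,0,0]},
  {"translation": [0.02,-0.014,0],"twist": [0,0,0]},
  {"translation": [0.03,-0.019,0],"twist": [0,0,0]},
  {"translation": [0.04,-0.023,0],"twist": [0,0,0]},
  {"translation": [0.04,-0.023,0],"twist": [0,0,0]},
])

```text
clock: 12.9
tcp_pos: [0.5242, -0.113, 0.0128]
tcp_rot: [-179.9, -0.0, 90.0]
force: [1.0, 0.1, -0.2]
grip_width: 0.0005
grasp_force: 0.0
```

Emit:
carry_out([
  {"translation": [0.003,-0.001,0],"twist": [0,0,0]},
  {"translation": [0.006,-0.002,0],"twist": [0,0,0]},
  {"translation": [0.009,-0.003,0],"twist": [0,0,0]},
  {"translation": [0.01,-0.003,0],"twist": [0,0,0]},
  {"translation": [0.01,-0.003,0],"twist": [0,0,0]},
])

```text
clock: 13.4
tcp_pos: [0.5231, -0.1083, 0.0128]
tcp_rot: [-180.0, -0.0, 89.9]
force: [0.1, -0.2, 0.9]
grip_width: 0.0007
grasp_force: 0.2
```

Emit:
carry_out([
  {"translation": [0.002,0,0],"twist": [0,0,0]},
  {"translation": [0.004,0,0],"twist": [0,0,0]},
  {"translation": [0.005,0,0],"twist": [0,0,0]},
  {"translation": [0.006,0,0],"twist": [0,0,0]},
  {"translation": [0.006,0,0],"twist": [0,0,0]},
])

```text
clock: 13.9
tcp_pos: [0.523, -0.1064, 0.0129]
tcp_rot: [180.0, 0.1, 89.8]
force: [-0.6, -5.6, -1.0]
grip_width: 0.0005
grasp_force: 3.3
```

Emit:
carry_out([
  {"translation": [0.001,0,0],"twist": [0,0,0]},
  {"translation": [0.002,0,0],"twist": [0,0,0]},
  {"translation": [0.003,0,0],"twist": [0,0,0]},
  {"translation": [0.004,0,0],"twist": [0,0,0]},
  {"translation": [0.004,0,0],"twist": [0,0,0]},
])

```text
clock: 14.4
tcp_pos: [0.523, -0.1063, 0.0129]
tcp_rot: [179.9, 0.2, 89.7]
force: [-1.4, -13.7, -1.4]
grip_width: 0.0002
grasp_force: 6.9
```

Run:
```python
from h import *
st(); i=snap('wrist','w7')
o,tc=r.get_obs(),None
def fp(X):
    p=i['R']@np.array(X)+i['t'];n=np.hypot(p[0],p[1]);a=np.arctan2(n,p[2])*i['fx'];return i['cx']+p[0]/n*a,i['cy']+p[1]/n*a
def back(u,v,z):
    x,y=u-i['cx'],v-i['cy'];q=np.hypot(x,y);a=q/i['fx'];d=i['R'].T@np.array([x/q*np.sin(a),y/q*np.sin(a),np.cos(a)]);c=-i['R'].T@i['t'];return (c+d*(z-c[2])/d[2]).round(4)
g=cv2.cvtColor(i['pixels'],cv2.COLOR_RGB2GRAY)
for x in (.49,.5,.505,.51,.52,.53,.54,.55):
    col=[]
    for y in np.arange(-.13,-.05,.004):
        u,v=fp([x,y,.063]); col.append(int(g[round(v),round(u)]) if 0<=v<384 else -1)
    print(x,col)
```

```text
14.4 [ 0.523  -0.1063  0.0129] [179.93   0.24  89.72] [ -1.4 -13.7  -1.4] 0.0002
0.49 [60, 64, 64, 54, 40, 41, 49, 52, 129, 135, 136, 137, 136, 193, 205, 205, 206, 205, 172, 138]
0.5 [62, 62, 66, 54, 38, 43, 43, 49, 136, 202, 204, 135, 134, 205, 205, 206, 205, 205, 138, 138]
0.505 [62, 63, 66, 55, 40, 44, 47, 49, 115, 120, 99, 138, 138, 207, 208, 210, 209, 209, 143, 142]
0.51 [65, 64, 68, 54, 40, 42, 43, 45, 118, 122, 102, 136, 136, 198, 208, 207, 207, 210, 139, 140]
0.52 [159, 162, 145, 139, 108, 91, 74, 77, 119, 122, 158, 133, 132, 196, 204, 205, 206, 208, 136, 136]
0.53 [63, 64, 64, 52, 35, 41, 41, 42, 114, 123, 105, 83, 83, 86, 88, 88, 89, 90, 91, 90]
0.54 [65, 63, 61, 52, 34, 38, 37, 42, 108, 120, 105, 132, 213, 212, 213, 214, 214, 213, 214, 214]
0.55 [61, 63, 64, 53, 39, 36, 37, 44, 113, 123, 115, 109, 168, 170, 171, 156, 215, 213, 213, 214]
```

Hard stop reached: 13.7 N with no more motion, and the bar's grey band lies at constant y. The lever is open. Backing off to -y, then up.

Emit:
carry_out([
  {"translation": [-0.02,0,0],"twist": [0,0,0]},
  {"translation": [-0.06,0,0],"twist": [0,0,0]},
  {"translation": [-0.1,0,-0.03],"twist": [0,0,0]},
  {"translation": [-0.13,0,-0.1],"twist": [0,0,0]},
  {"translation": [-0.15,0,-0.17],"twist": [0,0,0]},
])

```text
clock: 14.95
tcp_pos: [0.5219, -0.1938, 0.1155]
tcp_rot: [-179.9, -0.0, 89.9]
force: [2.1, -0.2, 0.9]
grip_width: 0.0007
grasp_force: 0.0
```

Emit:
carry_out([
  {"translation": [-0.05,0.03,0],"twist": [0,0,0]},
  {"translation": [-0.1,0.06,0],"twist": [0,0,0]},
  {"translation": [-0.15,0.077,0],"twist": [0,0,0]},
  {"translation": [-0.165,0.077,0],"twist": [0,0,0]},
  {"translation": [-0.165,0.077,0],"twist": [0,0,0]},
])

```text
clock: 15.45
tcp_pos: [0.5684, -0.2927, 0.1145]
tcp_rot: [-180.0, -0.0, 89.8]
force: [-0.1, -0.1, -0.8]
grip_width: 0.0002
grasp_force: 0.0
```

Emit:
carry_out([
  {"translation": [0,0,0],"twist": [0,0,0]},
  {"translation": [0,0,0],"twist": [0,0,0]},
  {"translation": [0,0,0],"twist": [0,0,0]},
  {"translation": [0,0,0],"twist": [0,0,0]},
  {"translation": [0,0,0],"twist": [0,0,0]},
])

```text
clock: 15.95
tcp_pos: [0.5693, -0.2909, 0.1149]
tcp_rot: [180.0, -0.0, 90.0]
force: [-1.6, -0.1, 0.4]
grip_width: 0.0001
grasp_force: 0.0
```

Run:
```python
from h import *
st(); mv([.569,-.2965,.04],90)
i=snap('top','t8'); t=load('t0')
g=lambda m,b: cv2.cvtColor(m['pixels'][b[1]:b[3],b[0]:b[2]],cv2.COLOR_RGB2GRAY).astype(int)
for n,b in {'jar':(190,130,225,165),'brush':(262,140,332,160),'soap':(120,186,150,235),'hot':(190,180,235,205)}.items(): print(n,np.abs(g(i,b)-g(t,b)).mean().round(1))
print(g(i,(276,183,318,225))[::3,::3])
```

```text
15.95 [ 0.5693 -0.2909  0.1149] [ 1.7999e+02 -1.0000e-02  8.9980e+01] [-1.6 -0.1  0.4] 0.0001
T [-0.0094, -0.0005, 0.1249] W [0.0001, -0.0001, -0.0002]
jar 11.0
brush 10.4
soap 9.4
hot 11.2
[[189 191 191 191 191 192 191 192 191 192 191 191 191 190]
 [187 189 169 155 172 191 191 191 192 191 191 191 191 191]
 [188 148 100 150 133 143 191 192 191 192 191 191 190 190]
 [184 110 140 183 184  93 175 191 191 191 191 190 188 189]
 [184 108 112 179 175  79 165 191 191 190 189 190 191 191]
 [189 140  90 125  95  99 186 190 187 189 191 191 191 191]
 [190 189 158 141 104 161 190 190 190 191 190 191 190 191]
 [190 191 190 144 107 162 191 190 190 190 190 191 190 186]
 [137 130 129 133 111 127 124 115 124 124 128 116 116 117]
 [141  93 155 146 153 183 173 110 182 183 183 183 182 182]
 [174  94 136 145 147 183 174  95 178 184 183 182 181 180]
 [176  96 114 145 144 185 184 106 180 185 185 185 184 184]
 [174  96 114 173 181 186 185 178 185 185 185 185 183 183]
 [173  97 115 184 184 185 184 184 184 183 184 183 183 183]]
```

The lever now points into the bowl. Next, the button.

Emit:
carry_out([
  {"translation": [-0.009,0,0.04],"twist": [0,0,0]},
  {"translation": [-0.009,0,0.09],"twist": [0,0,0]},
  {"translation": [-0.009,0,0.13],"twist": [0,0,0]},
  {"translation": [-0.009,0,0.15],"twist": [0,0,0]},
  {"translation": [-0.009,0,0.15],"twist": [0,0,0]},
])

```text
clock: 16.5
tcp_pos: [0.5683, -0.2964, 0.0234]
tcp_rot: [-179.9, -0.1, 89.9]
force: [-0.5, -0.5, 1.0]
grip_width: 0.0004
grasp_force: 0.0
```

Emit:
carry_out([
  {"translation": [0,0,0.004],"twist": [0,0,0]},
  {"translation": [0,0,0.009],"twist": [0,0,0]},
  {"translation": [0,0,0.014],"twist": [0,0,0]},
  {"translation": [0,0,0.018],"twist": [0,0,0]},
  {"translation": [0,0,0.018],"twist": [0,0,0]},
])

```text
clock: 17.0
tcp_pos: [0.5692, -0.2967, 0.014]
tcp_rot: [180.0, -0.0, 90.0]
force: [-0.3, -0.7, 0.4]
grip_width: 0.0002
grasp_force: 0.0
```

Emit:
carry_out([
  {"translation": [0,0,0.003],"twist": [0,0,0]},
  {"translation": [0,0,0.006],"twist": [0,0,0]},
  {"translation": [0,0,0.009],"twist": [0,0,0]},
  {"translation": [0,0,0.009],"twist": [0,0,0]},
  {"translation": [0,0,0.009],"twist": [0,0,0]},
])

```text
clock: 17.5
tcp_pos: [0.5693, -0.2969, 0.0088]
tcp_rot: [180.0, 0.0, 89.9]
force: [0.2, 0.4, 2.0]
grip_width: 0.0006
grasp_force: 1.3
```

Emit:
carry_out([
  {"translation": [0,0,0.003],"twist": [0,0,0]},
  {"translation": [0,0,0.006],"twist": [0,0,0]},
  {"translation": [0,0,0.009],"twist": [0,0,0]},
  {"translation": [0,0,0.009],"twist": [0,0,0]},
  {"translation": [0,0,0.009],"twist": [0,0,0]},
])

```text
clock: 18.0
tcp_pos: [0.5693, -0.2969, 0.0034]
tcp_rot: [180.0, 0.0, 89.9]
force: [-0.2, -0.4, 6.6]
grip_width: 0.0005
grasp_force: 3.1
```

Emit:
carry_out([
  {"translation": [0,0,0],"twist": [0,0,0]},
  {"translation": [0,0,0],"twist": [0,0,0]},
  {"translation": [0,0,0],"twist": [0,0,0]},
  {"translation": [0,0,0],"twist": [0,0,0]},
  {"translation": [0,0,0],"twist": [0,0,0]},
])

```text
clock: 18.5
tcp_pos: [0.5693, -0.2969, 0.0035]
tcp_rot: [180.0, 0.0, 89.9]
force: [-1.1, 1.0, 7.1]
grip_width: 0.0
grasp_force: 3.1
```

About 6.8 N means roughly 9 mm of travel, held for 0.5 s. Lifting clear.

Emit:
carry_out([
  {"translation": [0,0,-0.02],"twist": [0,0,0]},
  {"translation": [0,0,-0.06],"twist": [0,0,0]},
  {"translation": [0,0,-0.12],"twist": [0,0,0]},
  {"translation": [0,0,-0.18],"twist": [0,0,0]},
  {"translation": [0,0,-0.2],"twist": [0,0,0]},
])

```text
clock: 19.0
tcp_pos: [0.5701, -0.2977, 0.127]
tcp_rot: [179.8, 0.1, 89.9]
force: [0.5, -0.1, -0.3]
grip_width: 0.0002
grasp_force: 0.0
```

Emit:
carry_out([
  {"translation": [0,0,0],"twist": [0,0,0]},
  {"translation": [0,0,0],"twist": [0,0,0]},
  {"translation": [0,0,0],"twist": [0,0,0]},
  {"translation": [0,0,0],"twist": [0,0,0]},
  {"translation": [0,0,0],"twist": [0,0,0]},
])

```text
clock: 19.5
tcp_pos: [0.5687, -0.2967, 0.1222]
tcp_rot: [-179.9, -0.0, 89.9]
force: [0.1, -0.5, -0.1]
grip_width: 0.0007
grasp_force: 0.0
```

Run:
```python
from h import *
st(); print(order.finish_job())
```

```text
19.5 [ 0.5687 -0.2967  0.1222] [-1.7991e+02 -3.0000e-02  8.9940e+01] [ 0.1 -0.5 -0.1] 0.0007
the job is handed in; nothing more can be done
None
```

I pressed the soap pump (about 14 mm by force) and released it, pushed the cold lever to its open stop, then pressed the disposer button (about 9 mm by force) and released it; the job was handed in at 19.5 s, and no verdict was returned.

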